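Drive the tight brass sleeve out of the bracket

ROBOT

A 7-joint arm with a two-finger parallel gripper is mounted at the origin on the work surface. World frame = base frame: x ahead of the robot, y to its left, z up, the work surface at z = 0. Lengths are in m, angles in rad, forces in N, time in s.
With the tool pointing down it reaches from about 0.4 to 0.875 m from the base axis. Payload 19.3 kg.
Tool frame: the origin (TCP) lies on the centre line of the jaws, within the pads' length; the fingertips stand 19 mm ahead of it and the grasp point (between the pads) is the TCP; y points along the fingers, z is the direction in which the jaws open and shut, and the axes are right-handed (so a half turn about y gives the same grasp; the last joint's range is limited). The gripper opens to 85 mm and grips with 20 to 120 N. Pads are 22 mm wide; open, the fingers measure 114 mm over their backs; the gripper's body (76 mm by 85 mm) begins 54 mm behind the grasp point. The pads swing forward as they close: fully open they stand 13 mm farther back than shut.
Start: joints at [1.154, 0.521, -0.036, 1.599, 0.021, 1.021, -0.113], TCP at [0.212, -0.588, 0.25] pointing down, gripper open.
Joint ranges: [-2.91, 2.91], [-0.3, 2.13], [-1.5, 1.42], [0.17, 2.43], [-1.26, 4.41], [0.16, 1.93], [-2.52, 2.52]. Speed limits (rad/s): [1.89, 1.89, 2.39, 2.39, 3.01, 3.01, 3.01].

INTERFACE

Orientations are given as a unit quaternion [w, x, y, z].
In Python, from bench import robot, hand, get_image, camera_model, sensors gives the robot as it stands. Calls block until the motion is done:
- robot.move_ptp(position, orientation): joint-space move of the TCP to a pose.
- robot.move_straight(position, ori=None, velocity=0.15, guard=None): straight line of the TCP; ori=None keeps the orientation; velocity is the mean speed in m/s. With guard (N) it stops when the force on the tool has changed by that much, and returns True; else False.
- robot.movej(angles): joint-space move.
- hand.set_gripper(opening, grasp_force=None): finger opening in m; grasp_force is the grip in N (None keeps the last); returns when the fingers have stopped.
- robot.wait(seconds).
- robot.inverse_kinematics(position, orientation): joint angles nearest the present ones, or None.
- get_image(name): name is "scene" or "top" or "wrist"; returns the picture (384x512x3 uint8, blue, green, red); there is no depth.
- camera_model(name): a dict with "intrinsics" (3x3 intrinsics, pixels), "pose" (4x4, takes a point from camera to world coordinates); the wrist camera has in their place "tool_from_camera" (4x4, takes a point from camera to tool coordinates, whose origin is the TCP and whose axes are the tool frame's). Camera axes: x right, y down, z forward; pixel columns grow to the right and rows downward; lengths in m; the calibration is good to about 2 mm. A picture is of the moment at which its call begins: read the wrist's pose just before it. camera_model takes no time and is no camera call.
A pose or a line that the arm cannot do raises robot.MotionError and nothing moves.
- robot.finish_job(): hands the job in, once; it reports no verdict.
Readings, each from a call of its own:
- sensors.read_clock(): time.
- sensors.read_joints(): joint angles.
- sensors.read_qd(): joint speeds.
- sensors.read_tau(): joint torques, N m.
- sensors.read_ee_pos(): TCP position.
- sensors.read_orientation(): TCP orientation.
- sensors.read_force(): force on the tool from outside, world axes, zero at the start.
- sensors.read_wrist_torque(): the same for the moment, N m.
- sensors.read_opening(): finger opening in m.
Only numpy, scipy, OpenCV 4.12 (cv2) and the standard library are available. Lean on these libraries where they do the work, as an engineer would, in place of code of your own. Each camera call takes 0.05 s, during which the arm holds its last target. There are 200 camera calls.

TASK

Take the red-handled drift from the wooden rack and gently push the tight brass sleeve down through the bracket until it drops into the steel tray underneath, feeling for the hole in the green guide plate and never forcing the drift against plate or bracket. Then stand the red drift back in its empty rack hole, down on its collar, and let go. Leave the blue drift and the other things on the bench where they are.

Things in the scene. Friction and masses are not known exactly. Their poses are not given: they have to be found in the camera images.
- drift_grip (a point): Centre of the red handle (18 x 18 mm, 42 mm tall, square, upright) of the thin steel drift, on its axis: 83 mm above the rod's tip, 21 mm above the top of the collar (30 mm across, 6 mm thick) on which it stands on the rack. z up the tool, x and y square to the handle's faces. 0.08 to 0.17 kg. Grip it firmly, close above the collar, so that it cannot slip or tilt
- drift_tip (a point): Centre of the flat lower end of the red drift's rod, which is 10 mm in diameter and 56 mm long from tip to collar, its end bevelled 1 mm over the lowest 1.5 mm; z up the tool
- thick_grip (a point): Centre of the blue handle of the other drift, alike in shape but with a 14 mm rod, too thick for this bore. It stands in the other rack hole and stays there
- rack: Wooden rack fixed to the bench, 75 mm (x) by 160 mm (y), 66 mm high; origin at the centre of its underside, z up. Two square holes of 16 x 16 mm, 58 mm deep, 76 mm apart along its y
- hole_a (a point): Centre of the mouth of the rack hole on the rack's -y side, in the top face 66 mm above the bench; axes as the rack's. The red or the blue drift stands here at the start
- hole_b (a point): The same for the rack hole on the rack's +y side
- bracket: Aluminium bracket fixed on a steel stand: 90 mm (x) by 122 mm (y), 28 mm thick, underside 55 mm above the bench; origin at the centre of its underside, on the axis of its vertical 25 mm bore; z up. A green guide plate, 64 mm (x) by 50 mm (y), 10 mm thick, sits on 4 mm rubber strips over the bore and gives 1 mm under about 2.5 N, 4 mm at most, then it is hard. The sleeve can leave only downwards
- bore (a point): On the bore's axis, level with the guide plate's top, 97 mm above the bench; axes as the bracket's. The plate has one vertical 12 mm hole for the 10 mm rod, hardly bevelled, on the bracket's y centreline but 3 to 6 mm off this point along the bracket's x, to either side, unmeasured: search for it along x with light touches; once in, ease the drift away from side loads
- sleeve_mid (a point): Centre of the closed brass sleeve, 24 mm in diameter, 26 mm long, upright in the bore, its top about 18 mm below the guide plate's top. Spring pads in the bore grip it: it needs a steady push of about 8 to 15 N, also off its centre, and drops free once its top is about 40 mm below the plate's top (the drift's collar meets the plate when the tip is 56 mm below)
- tray (a point): Centre of the steel tray floor under the bracket, 8 mm above the bench, 47 mm below the bracket; inside 114 mm (x) by 98 mm (y), rim 16 mm high; z up
Mind the look-alikes: they are no part of the job. Leave any orange or turquoise look-alike of the part that bears drift_grip alone.

How it is judged:
On the way, in this order (a step that is already met when the one before it is completed fails the run):
1. the red drift is lifted out of the rack (z of drift_tip in the frame of rack above 0.071 m), for 0.1 s.
2. with the red drift through the guide plate, the sleeve has been pushed right out and lies in the tray (horizontal distance between drift_tip and bore below 0.009 m and z of drift_tip in the frame of bore below -0.028 m and z of sleeve_mid in the frame of tray below 0.018 m and horizontal distance between sleeve_mid and tray below 0.065 m), for 0.1 s.
At the end, for the whole second after the job is handed in: The sleeve lies still in the tray under the bracket (centre less than 18 mm above the tray floor, within 65 mm of its centre). The red drift stands still in its rack hole: tip within 6 mm of the hole's axis, collar within 4 mm of the rack's top, upright within 0.08 rad (z of sleeve_mid in the frame of tray below 0.018 m and horizontal distance between sleeve_mid and tray below 0.065 m and ((horizontal distance between drift_tip and hole_a below 0.006 m and z of drift_tip in the frame of rack below 0.014 m) or (horizontal distance between drift_tip and hole_b below 0.006 m and z of drift_tip in the frame of rack below 0.014 m)) and angle between drift_tip's own z axis and vertical below 0.08 rad and linear speed of each of sleeve, drift below 0.02 m/s); the robot touches nothing.
It fails at once if the drift is forced against the guide plate or the bracket with more than 20 N (contact force between drift and guide above 20 N or contact force between drift and bracket above 20 N).
It fails at once if the drift is rammed against the sleeve with more than 25 N (contact force between drift and sleeve above 25 N).
It fails at once if the blue drift is moved by more than 15 mm (distance of thick_grip from where it was at the start of the episode above 0.015 m).
It fails at once if another thing on the bench is moved by more than 30 mm (distance of any of hammer, brush, oil, rivets, bowl, wedge from where it was at the start of the episode above 0.03 m).
It also fails if it takes over 61 s, if anything falls off the work surface, if the arm or the gripper's body presses on something with over 40 N, if the wrist force passes 120 N, or if a joint passes its speed limit or range.

## Working session

There is one attempt and no reset: what is moved stays moved. The work goes in short steps, each a Python script; the robot and the scene stay as the last script left them, time stands still between calls to the robot, and variables do not carry over. Pictures are saved under pics/ and viewed, about 8 in all and at most 12, crops included, and the job is handed in when it is done.

```bash
mkdir -p pics
python3 - <<'E'
from bench import *
import cv2,numpy as np
np.set_printoptions(precision=4,suppress=True)
a=get_image("scene");b=get_image("top")
cv2.imwrite("pics/scene.png",a);cv2.imwrite("pics/top.png",b)
for n in("scene","top","wrist"):print(n,camera_model(n))
print(sensors.read_orientation(),sensors.read_ee_pos(),sensors.read_clock(),sensors.read_force())
E
```

```text
scene {'intrinsics': array([[492.0294,   0.    , 253.0023],
       [  0.    , 492.0294, 203.0534],
       [  0.    ,   0.    ,   1.    ]]), 'pose': array([[ 0.5164,  0.596 , -0.6149,  1.1473],
       [ 0.8561, -0.376 ,  0.3545, -0.3181],
       [-0.0199, -0.7095, -0.7044,  0.7937],
       [ 0.    ,  0.    ,  0.    ,  1.    ]])}
top {'intrinsics': array([[390.8392,   0.    , 253.3585],
       [  0.    , 390.8392, 195.4276],
       [  0.    ,   0.    ,   1.    ]]), 'pose': array([[ 0.0381, -0.9732,  0.2266,  0.4247],
       [-0.9993, -0.0358,  0.0142,  0.046 ],
       [-0.0057, -0.227 , -0.9739,  0.7448],
       [ 0.    ,  0.    ,  0.    ,  1.    ]])}
wrist {'intrinsics': array([[319.9042,   0.    , 264.0704],
       [  0.    , 319.9042, 189.1255],
       [  0.    ,   0.    ,   1.    ]]), 'tool_from_camera': array([[ 0.0012,  0.9592,  0.2827, -0.0719],
       [ 0.0001, -0.2827,  0.9592, -0.1223],
       [ 1.    , -0.0011, -0.0005, -0.0006],
       [ 0.    ,  0.    ,  0.    ,  1.    ]])}
[ 0.1219 -0.122   0.6969 -0.6962] [ 0.2123 -0.5875  0.2498] 0.1 [-0.8113 -1.2015  0.7362]
```

View pics/scene.png

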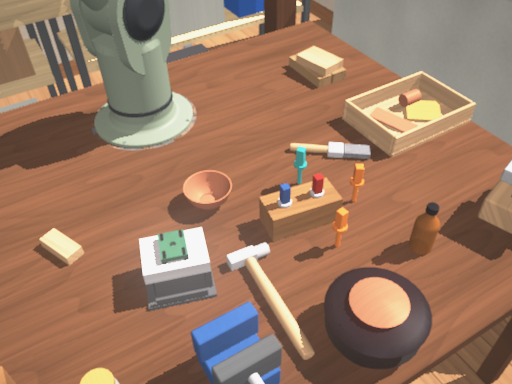

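View pics/top.png

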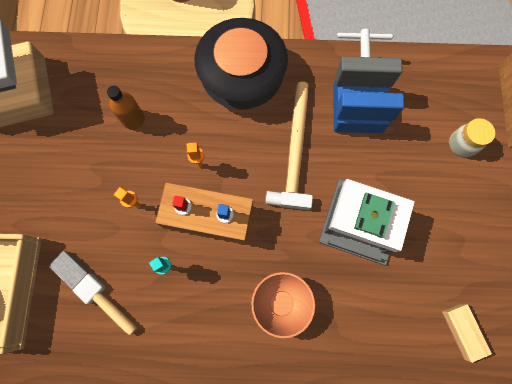

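Candidates for the red drift:

| Thing | Scene pixel | Top pixel |
|---|---|---|
| Red handle in rack | (318,183) | (180,204) |
| Blue handle in rack | (285,190) | (224,212) |
| Orange look-alike | (357,178) | (126,197) |
| Orange look-alike | (341,218) | (195,152) |
| Turquoise look-alike | (300,158) | (160,265) |

I choose the red one in the rack. The bracket's green plate is at scene (173,246), top (375,215).

```bash
cat > h.py <<'E'
from bench import *
import cv2,numpy as np
from scipy.spatial.transform import Rotation as R
np.set_printoptions(precision=4,suppress=True)
def tcp(): 
    q=np.array(sensors.read_orientation());T=np.eye(4);T[:3,:3]=R.from_quat(q[[1,2,3,0]]).as_matrix();T[:3,3]=sensors.read_ee_pos();return T
def cam(n,T=None):
    m=camera_model(n);return m["intrinsics"],(m["pose"] if n!="wrist" else T@m["tool_from_camera"])
def rays(px,K,P):
    px=np.atleast_2d(px).astype(float);d=np.c_[(px-K[:2,2])/K[0,0],np.ones(len(px))]@P[:3,:3].T
    return P[:3,3],d/np.linalg.norm(d,axis=1)[:,None]
def onplane(px,K,P,z):
    o,d=rays(px,K,P);return o+d*((z-o[2])/d[:,2])[:,None]
def tri(p1,c1,p2,c2):
    o1,d1=rays(p1,*c1);o2,d2=rays(p2,*c2);A=np.c_[d1[0],-d2[0]];s=np.linalg.lstsq(A,o2-o1,rcond=None)[0]
    a=o1+s[0]*d1[0];b=o2+s[1]*d2[0];return (a+b)/2,np.linalg.norm(a-b)
def mask(im,name):
    h=cv2.cvtColor(im,cv2.COLOR_BGR2HSV);H,S,V=cv2.split(h)
    m={"red":((H<5)|(H>174))&(S>190)&(V>70),"blue":(H>108)&(H<128)&(S>120)&(V>40),"green":(H>60)&(H<85)&(S>90)&(V>40)}[name]
    return m.astype(np.uint8)*255
def blobs(m,lo=15):
    n,l,s,c=cv2.connectedComponentsWithStats(m);return [(tuple(np.round(c[i],1)),int(s[i,4]),l==i) for i in range(1,n) if s[i,4]>lo]
def quat(yaw):  # tool y down, tool z (jaw axis) along horizontal heading yaw
    z=np.array([np.cos(yaw),np.sin(yaw),0]);y=np.array([0,0,-1.]);q=R.from_matrix(np.c_[np.cross(y,z),y,z]).as_quat();return q[[3,0,1,2]]
E
python3 - <<'E'
from h import *
ims={n:cv2.imread(f"pics/{n}.png") for n in("scene","top")}
for n,im in ims.items():
    for c in("red","blue","green"):
        for b in blobs(mask(im,c)):print(n,c,b[:2])
    # plate rect on plane
    m=mask(im,"green");K,P=cam(n)
    cs=max(cv2.findContours(m,0,1)[0],key=cv2.contourArea)
    w=onplane(cs[:,0],K,P,.097)[:,:2]
    print(n,"plate rect",cv2.minAreaRect((w*1000).astype(np.float32)))
T=tcp();print(T)
t=ims["top"];x=cv2.resize(t[180:280,140:270],None,fx=3,fy=3,interpolation=2);y=cv2.resize(t[170:270,310:425],None,fx=3,fy=3,interpolation=2)
cv2.imwrite("pics/c1.png",np.hstack([x,y]))
E
```

```text
scene blue ((np.float64(244.2), np.float64(6.2)), 509)
scene blue ((np.float64(285.0), np.float64(186.8)), 45)
scene blue ((np.float64(225.1), np.float64(339.0)), 1740)
scene blue ((np.float64(222.0), np.float64(317.8)), 40)
scene blue ((np.float64(271.6), np.float64(376.8)), 190)
scene plate rect ((505.69000244140625, 165.6222381591797), (3.268244504928589, 0.0), 145.19342041015625)
top red ((np.float64(304.8), np.float64(19.6)), 367)
top red ((np.float64(179.4), np.float64(202.6)), 157)
top green ((np.float64(373.9), np.float64(214.3)), 935)
top plate rect ((550.4705200195312, -148.25416564941406), (50.17185592651367, 64.1958999633789), 72.66460418701172)
[[-0.9405 -0.0004  0.3398  0.2123]
 [-0.3398  0.0009 -0.9405 -0.5875]
 [ 0.     -1.     -0.001   0.2498]
 [ 0.      0.      0.      1.    ]]
```

View pics/c1.png

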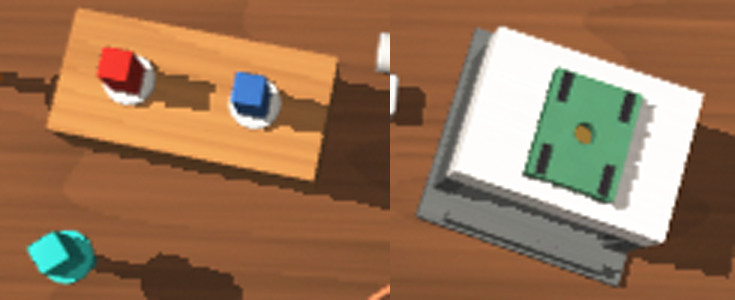

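The crop confirms the choice: the red handle on its white collar is in the rack with blue beside it. The green plate measures 50.2 x 64.2 mm against the nominal 50 x 64. Next I take close wrist views over both.

Run:
```python
from h import *
t=cv2.imread("pics/top.png");K,P=cam("top")
m=mask(t,"red");red=[b for b in blobs(m) if b[0][1]>100][0]
blu=[b for b in blobs(mask(t,"blue")) if 190<b[0][0]<260 and b[0][1]>150][0]
r=onplane(red[0],K,P,.105)[0];b=onplane(blu[0],K,P,.105)[0]
print("red",r,"blue",b,np.linalg.norm(r-b));d=r-b;yaw=np.arctan2(d[1],d[0])-np.pi/2;print("rack x heading",np.degrees(yaw))
for n,p in(("o1",(126,197)),("o2",(195,152)),("tq",(160,265))):print(n,onplane(p,K,P,.08)[0])
best=None
for y in(yaw,yaw+np.pi,yaw+np.pi/2,yaw-np.pi/2):
    print(np.degrees(y),robot.inverse_kinematics([r[0],r[1],.235],quat(y)))
    print('   plate',robot.inverse_kinematics([.55,-.148,.235],quat(y)))
```

```text
Traceback (most recent call last):
IndexError: list index out of range
```

```bash
sed -i 's/"blue":(H>108)&(H<128)/"blue":(H>100)\&(H<130)/' h.py
python3 - <<'E'
from h import *
t=cv2.imread("pics/top.png");K,P=cam("top")
m=mask(t,"red");red=[b for b in blobs(m) if b[0][1]>100][0]
blu=[b for b in blobs(mask(t,"blue")) if 190<b[0][0]<260 and b[0][1]>150][0]
r=onplane(red[0],K,P,.105)[0];b=onplane(blu[0],K,P,.105)[0]
print("red",r,"blue",b,np.linalg.norm(r-b));d=r-b;yaw=np.arctan2(d[1],d[0])-np.pi/2;print("rack x heading",np.degrees(yaw))
for n,p in(("o1",(126,197)),("o2",(195,152)),("tq",(160,265))):print(n,onplane(p,K,P,.08)[0])
for y in(yaw,yaw+np.pi,yaw+np.pi/2,yaw-np.pi/2):
    print(np.degrees(y),robot.inverse_kinematics([r[0],r[1],.235],quat(y)))
    print('   plate',robot.inverse_kinematics([.55,-.148,.235],quat(y)))
E
```

```text
red [0.5567 0.1787 0.105 ] blue [0.5449 0.1047 0.105 ] 0.0749390098178707
rack x heading -9.028866026210155
o1 [0.5684 0.2781 0.08  ]
o2 [0.6555 0.1635 0.08  ]
tq [0.4538 0.2078 0.08  ]
-9.028866026210155 [ 0.1641  0.5978 -0.8497  1.6957  0.5     1.0796 -1.0004]
   plate [ 0.5013  0.4846 -0.4751  1.748   0.261   0.9719 -0.2329]
170.97113397378985 [ 0.3688  0.7966 -1.2746  1.6863  0.7953  1.2788  1.908 ]
   plate [-0.5653  0.8126  1.227   1.8012 -0.8393  1.1644 -2.3588]
80.97113397378985 [ 0.2366  0.6455 -0.9791  1.6922  0.586   1.1265  0.5005]
   plate [ 0.677   0.5389 -0.7362  1.7389  0.4148  1.0257  1.2047]
-99.02886602621015 [-0.0516  0.5145 -0.5117  1.7069  0.2911  0.9965 -2.396 ]
   plate [ 0.2336  0.4515 -0.1026  1.7625  0.0558  0.9304 -1.6205]
```

Run:
```python
from h import *
q=quat(np.radians(-9))
robot.move_ptp([.5505,-.1483,.225],q)
robot.wait(.2);T1=tcp();a=get_image("wrist")
robot.move_ptp([.5567,.1787,.24],q)
hand.set_gripper(.05)
robot.wait(.2);T2=tcp();b=get_image("wrist")
np.savez("w.npz",T1=T1,T2=T2);cv2.imwrite("pics/w1.png",a);cv2.imwrite("pics/w2.png",b)
cv2.imwrite("pics/w12.png",cv2.resize(np.hstack([a,b]),(800,300)))
for im,T,c,z in((a,T1,"green",.097),(b,T2,"red",.114),(b,T2,"blue",.114)):
    K,P=cam("wrist",T)
    cs=max(cv2.findContours(mask(im,c),0,1)[0],key=cv2.contourArea)
    M=cv2.moments(cs);print(c,cv2.contourArea(cs),M['m10']/M['m00'],M['m01']/M['m00'])
    print(cv2.minAreaRect((onplane(cs[:,0],K,P,z)[:,:2]*1000).astype(np.float32)))
print(sensors.read_clock())
```

```text
green 3293.0 263.3722036643385 187.66803320174105
((550.6527709960938, -148.16305541992188), (50.332645416259766, 62.45550537109375), 72.52702331542969)
red 0.5 272.66666666666663 166.33333333333331
((560.0126953125, 196.7310028076172), (0.8072678446769714, 12.706293106079102), 77.28160858154297)
blue 601.0 265.2060454797559 258.9911259012756
((547.5982666015625, 115.78907012939453), (33.694862365722656, 16.652833938598633), 80.93724822998047)
4.2833
```

View pics/w12.png

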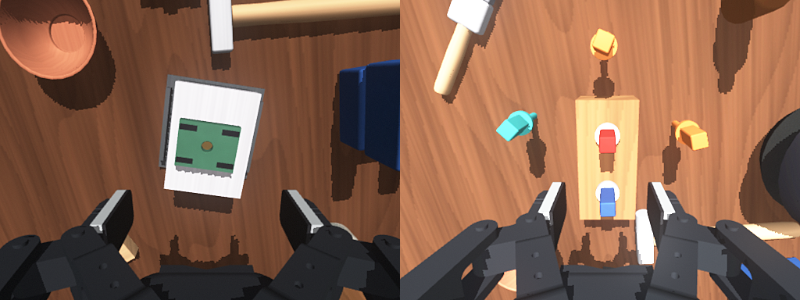

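The left view shows the green plate at about (210,147) with its hole at (207,146). The right view shows the rack with the red handle at (607,138), blue at (607,203), and orange and turquoise standing clear. Next I refine the red axis, the handle yaw and the hole.

Run:
```python
from h import *
d=np.load("w.npz")
a=cv2.imread("pics/w1.png");b=cv2.imread("pics/w2.png");t=cv2.imread("pics/top.png")
C1=cam("wrist",d["T1"]);C2=cam("wrist",d["T2"]);Ct=cam("top")
ux=np.array([np.cos(np.radians(-17.4)),np.sin(np.radians(-17.4))])
for n,im,C in(("w",a,C1),("t",t,Ct)):
    m=mask(im,"green");cs=max(cv2.findContours(m,0,1)[0],key=cv2.contourArea);full=cv2.drawContours(np.zeros_like(m),[cs],-1,255,-1)
    c=onplane(cs[:,0],*C,.097)[:,:2];ctr=np.array(cv2.minAreaRect((c*1000).astype(np.float32))[0])/1000
    for bb in blobs(full&~m,3):
        w=onplane(bb[0],*C,.097)[0,:2]-ctr
        print(n,bb[:2],"rel x,y mm",1000*w@ux,1000*(w[1]*ux[0]-w[0]*ux[1]))
    print(n,ctr)
h=cv2.cvtColor(b,cv2.COLOR_BGR2HSV)
H,S,V=cv2.split(h);m=(((H<7)|(H>172))&(S>120)&(V>60)).astype(np.uint8)*255
m[:150]=0;m[210:]=0;m[:,:240]=0;m[:,290:]=0
for bb in blobs(m):
    print("red",bb[:2]);cs=cv2.findContours(bb[2].astype(np.uint8),0,1)[0][0];print(cv2.minAreaRect(cs))
print(b[155:205:4,262:272:5].tolist())
# rack sides
for bb in blobs(mask(b,"blue")): 
    if 230<bb[0][0]<300 and bb[0][1]>200: print("blue",bb[:2])
w=((H>8)&(H<20)&(S>90)&(V>150)).astype(np.uint8)*255;w=cv2.morphologyEx(w,cv2.MORPH_OPEN,np.ones((5,5)))
cs=[c for c in cv2.findContours(w,0,1)[0] if cv2.pointPolygonTest(c,(250.,190.),False)>0]
for c in cs:print("rack",cv2.boundingRect(c),cv2.minAreaRect((onplane(c[:,0],*C2,.066)[:,:2]*1000).astype(np.float32)))
cv2.imwrite("pics/c2.png",np.hstack([cv2.resize(a[140:240,215:315],(400,400),interpolation=2),cv2.resize(b[120:290,215:325],(259,400),interpolation=2)]))
```

```text
w ((np.float64(257.1), np.float64(157.8)), 10) rel x,y mm -9.4108571325184 22.612646203339136
w ((np.float64(260.8), np.float64(160.1)), 17) rel x,y mm -6.24818678715225 21.202030772601358
w ((np.float64(264.4), np.float64(163.6)), 7) rel x,y mm -3.011083176762713 18.811600888760978
w ((np.float64(256.0), np.float64(165.0)), 4) rel x,y mm -9.477966685178242 16.72227388172607
w ((np.float64(259.2), np.float64(165.5)), 4) rel x,y mm -6.895183267384136 16.68645097736536
w ((np.float64(264.5), np.float64(186.0)), 143) rel x,y mm -0.25822987349582643 0.4663118822623179
w [ 0.5507 -0.1482]
t ((np.float64(373.8), np.float64(214.3)), 34) rel x,y mm -0.22303587143174108 0.26311453476259894
t ((np.float64(360.8), np.float64(222.8)), 39) rel x,y mm -21.40421148254577 16.825317360698648
t ((np.float64(381.6), np.float64(230.1)), 42) rel x,y mm -21.670985100158337 -19.14068906439896
t [ 0.5505 -0.1483]
red ((np.float64(265.0), np.float64(180.9)), 611)
((265.5, 180.5), (29.0, 21.0), 90.0)
[[[146, 218, 253], [144, 218, 253]], [[255, 255, 255], [255, 255, 255]], [[255, 255, 255], [255, 255, 255]], [[80, 90, 250], [79, 89, 249]], [[83, 93, 249], [83, 91, 249]], [[96, 108, 255], [99, 111, 255]], [[104, 114, 255], [105, 116, 255]], [[101, 114, 255], [105, 116, 255]], [[99, 112, 255], [100, 112, 255]], [[99, 112, 255], [99, 111, 255]], [[75, 89, 248], [71, 82, 242]], [[84, 126, 188], [82, 119, 183]], [[83, 124, 186], [81, 118, 181]]]
blue ((np.float64(265.2), np.float64(258.9)), 620)
```

View pics/c2.png

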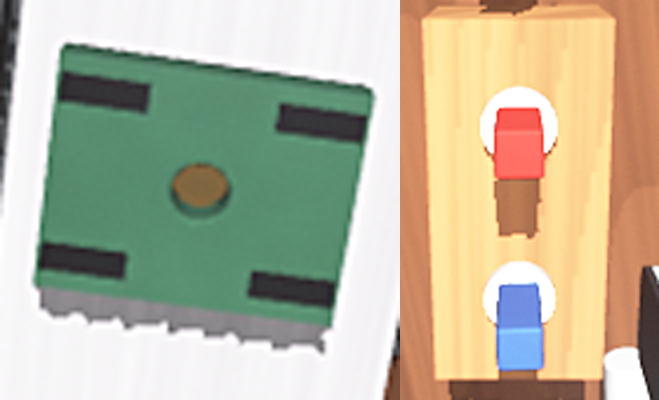

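The hole is in the middle of the plate, with brass visible through it, so the plate itself is offset from the bore. Red handle top face is at about (265.5,185.8), and its faces are square to the jaws.

Run:
```python
from h import *
d=np.load("w.npz");C2=cam("wrist",d["T2"]);C1=cam("wrist",d["T1"])
print("top face",onplane((265.5,185.8),*C2,.114)[0],"collar",onplane((265.4,172.0),*C2,.072)[0],"topcam face",onplane((181,201.5),*cam("top"),.114)[0])
print("handle tri",tri((265,180.9),C2,(179.4,202.6),cam("top")))
b=cv2.imread("pics/w2.png");h=cv2.cvtColor(b,cv2.COLOR_BGR2HSV)
def fit(lo,hi,rows,z,Hm):
    L=[];Rr=[]
    for v in rows:
        xs=np.where(Hm[v,lo:hi])[0]+lo;L.append((xs.min(),v));Rr.append((xs.max()+1,v))
    for s in(L,Rr):
        w=onplane(np.array(s)-[.5,0],*C2,z)[:,:2];v=cv2.fitLine(w.astype(np.float32),2,0,.01,.01).ravel();print("edge heading",np.degrees(np.arctan2(v[1],v[0])),v[2:])
H,S,V=cv2.split(h);m=((H<7)|(H>172))&(S>120)
fit(245,290,range(178,194),.114,m)
r=((H>5)&(H<25)&(V>180))
fit(218,315,range(200,230),.066,r)
# bracket white top
a=cv2.imread("pics/w1.png");h=cv2.cvtColor(a,cv2.COLOR_BGR2HSV);m=((h[...,1]<25)&(h[...,2]>190)).astype(np.uint8)
m=cv2.morphologyEx(m,cv2.MORPH_OPEN,np.ones((3,3)))
cs=[c for c in cv2.findContours(m,0,1)[0] if cv2.pointPolygonTest(cv2.convexHull(c),(264.,188.),False)>0]
for c in cs:print("bracket",cv2.minAreaRect((onplane(c[:,0],*C1,.083)[:,:2]*1000).astype(np.float32)))
```

```text
top face [0.5578 0.1806 0.114 ] collar [0.5581 0.182  0.072 ] topcam face [0.5568 0.1744 0.114 ]
handle tri (array([0.5578, 0.1803, 0.0982]), np.float64(0.0007290834698689534))
edge heading 80.445526 [0.5491 0.1822]
edge heading 81.74987 [0.566  0.1795]
edge heading 78.575226 [0.5044 0.1454]
edge heading 83.48215 [0.5991 0.1303]
bracket ((553.6710815429688, -149.8880615234375), (122.35063171386719, 89.99142456054688), 72.51018524169922)
```

The bracket measures 122.35 x 90.0 mm, which matches. Bore is at about (0.5537,-0.1499) and the hole at (0.5505,-0.148), so it's about 3.5 mm off along -x, as the description allows. The red axis is at (0.558,0.181) with rack heading -9°. Next I grasp and lift.

Run:
```python
from h import *
q=quat(np.radians(-9))
robot.move_straight([.5577,.1806,.13],q,velocity=.12)
print("guard",robot.move_straight([.5577,.1806,.0945],q,velocity=.05,guard=5),sensors.read_ee_pos(),sensors.read_force())
f0=np.array(sensors.read_force())
print(hand.set_gripper(0.0,80),sensors.read_opening(),"df",np.array(sensors.read_force())-f0,sensors.read_ee_pos())
if .014<sensors.read_opening()<.022:
    robot.move_straight([.5577,.1806,.226],velocity=.1)
    print(sensors.read_opening(),np.array(sensors.read_force())-f0)
    robot.move_straight([.5505,-.148,.226],velocity=.2)
    robot.move_straight([.5505,-.148,.200],velocity=.1)
    robot.wait(.2);T=tcp();np.save("T3.npy",T)
    for n in("scene","top","wrist"):cv2.imwrite(f"pics/{n}3.png",get_image(n))
    print(sensors.read_force(),T[:3,3],sensors.read_clock())
    s=cv2.imread("pics/scene3.png")[150:290,110:250];t=cv2.imread("pics/top3.png")[150:280,310:440]
    cv2.imwrite("pics/c3.png",np.hstack([cv2.resize(s,(400,400),interpolation=2),cv2.resize(t,(400,400),interpolation=2)]))
```

```text
guard False [0.5578 0.1807 0.0947] [-0.067   0.1035  0.5574]
False 0.017234429650667293 df [-1.5774 -1.0924  6.0444] [0.5579 0.1806 0.0949]
0.016713613238463963 [ 0.2663  0.3804 -1.5564]
[-0.026  -1.2503 -1.7661] [ 0.5508 -0.148   0.2006] 10.6167
```

View pics/c3.png

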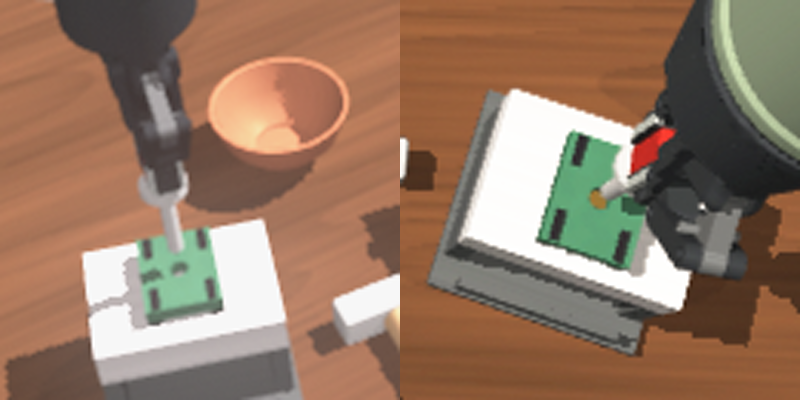

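The drift is upright in the grip; the lift changed the force by 1.56 N, about 0.16 kg. The tip hangs right over the hole (top crop (596,199)). Next I feel for the hole with light touches.

```bash
cat >> h.py <<'E'
ux=np.array([np.cos(np.radians(-17.4)),np.sin(np.radians(-17.4))]);uy=np.array([-ux[1],ux[0]])
H0=np.array([.5505,-.148]);TIP=.0849
def xy(a,b):return H0+a*ux+b*uy
E
python3 - <<'E'
from h import *
ok=False
for b in(0,):
  for a in(0,.001,-.001,.002,-.002,.003,-.003):
    p=xy(a,b);robot.move_straight([*p,.097+TIP+.003],velocity=.06);robot.wait(.15)
    f0=np.array(sensors.read_force())
    g=robot.move_straight([*p,.097+TIP-.012],velocity=.02,guard=3)
    z=sensors.read_ee_pos()[2]-TIP-.097
    print(a,b,g,"tip rel %.4f"%z,np.array(sensors.read_force())-f0,sensors.read_clock())
    if z<-.006: ok=True;break
  if ok:break
print(ok)
E
```

```text
0 0 False tip rel -0.0119 [-0.7562 -1.1774  0.6738] 12.0667
True
```

Run:
```python
from h import *
def F():
    v=[]
    for _ in range(6): v.append(sensors.read_force());robot.wait(.02)
    return np.mean(v,0)
p=np.array(sensors.read_ee_pos())[:2];tgt=xy(0,0);print(p-tgt,F())
off=np.zeros(2)
for dep in(.017,.022,.027,.032,.037,.042):
    f0=F()
    g=robot.move_straight([*(tgt+off),.097+TIP-dep],velocity=.012,guard=19)
    f=np.array(sensors.read_force())
    print(dep,g,"tip rel %.4f"%(sensors.read_ee_pos()[2]-TIP-.097),"df",f-f0,"f",f,sensors.read_clock())
    if g or np.hypot(*f[:2])>6: break
```

```text
[ 0.0001 -0.    ] [-0.3077 -0.2837 -0.9141]
0.017 False tip rel -0.0170 df [-0.6804  0.7856 -0.124 ] f [-0.3985  0.6933 -0.9486] 12.8333
0.022 False tip rel -0.0216 df [0.4284 0.8673 7.0667] f [0.0361 1.1238 6.0537] 13.5
0.027 False tip rel -0.0265 df [-0.5619 -0.205   1.9766] f [-0.8429  0.6592  8.0988] 14.1667
0.032 False tip rel -0.0315 df [-0.8158  0.4187  0.2915] f [-2.3902  0.4878  9.1822] 14.8333
0.037 False tip rel -0.0367 df [-0.4504  0.0535 -1.6164] f [-2.3307  0.8323  6.9654] 15.5
0.042 False tip rel -0.0421 df [ 3.3549 -0.2062 -8.118 ] f [ 0.9703  0.3197 -1.0924] 16.1667
```

The push force rose to about 8–9 N and then went back to just the drift's weight at 42 mm, so the sleeve has dropped. I check that before withdrawing.

Run:
```python
from h import *
robot.wait(.5);s=get_image("scene");t=get_image("top");cv2.imwrite("pics/scene4.png",s)
cv2.imwrite("pics/c4.png",np.hstack([cv2.resize(s[220:310,125:225],(400,360),interpolation=2),cv2.resize(t[170:270,310:421],(400,360),interpolation=2)]))
print(sensors.read_force(),sensors.read_clock())
```

```text
[ 0.391  -0.407  -1.2607] 16.7667
```

View pics/c4.png

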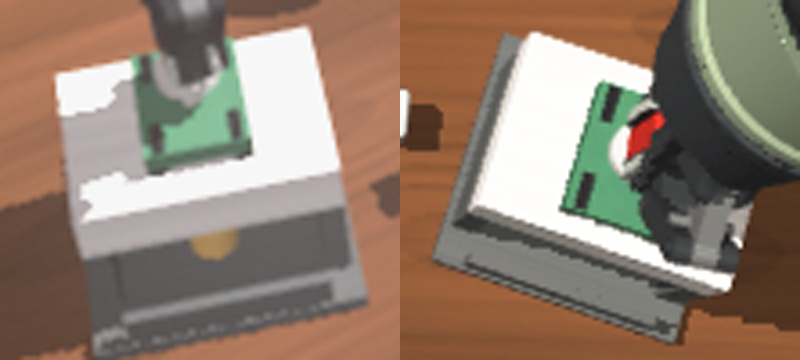

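The brass sleeve shows under the bracket at crop (213,245), lower edge about (213,262), which is scene pixel (178,285.5). I check that this fits the tray floor.

Run:
```python
from h import *
C=cam("scene");B=np.array([.5537,-.1499])
for z in(.008,.02,.033,.05):print(z,(onplane((178.2,285.5),*C,z)[0,:2]-B)*1000,(onplane((178.2,276),*C,z)[0,:2]-B)*1000)
```

```text
0.008 [ 25.0326 -13.6028] [ 4.1653 -3.9053]
0.02 [ 33.7161 -15.9633] [13.1675 -6.4139]
0.033 [ 43.1232 -18.5204] [22.9198 -9.1315]
0.05 [ 55.4248 -21.8644] [ 35.6729 -12.6852]
```

This is consistent only with the sleeve low on the tray floor, its near edge about 28 mm from the axis. Next I withdraw and return the drift.

Run:
```python
from h import *
p=xy(0,0)
robot.move_straight([*p,.097+TIP+.008],velocity=.05);print(sensors.read_force())
robot.move_straight([*p,.228],velocity=.1)
r=[.5579,.1806]
robot.move_straight([*r,.228],velocity=.2)
robot.move_straight([*r,.156],velocity=.08);robot.wait(.2)
f0=np.array(sensors.read_force())
g=robot.move_straight([*r,.066+TIP-.02],velocity=.03,guard=4)
print(g,sensors.read_ee_pos(),np.array(sensors.read_force())-f0)
if not g:
    g=robot.move_straight([*r,.0945],velocity=.03,guard=4)
    print(g,sensors.read_ee_pos(),np.array(sensors.read_force())-f0,sensors.read_clock())
```

```text
[ 0.3715  0.1791 -1.5247]
False [0.558  0.1806 0.1311] [-0.584   0.2012 -0.7767]
True [0.5578 0.1806 0.0949] [-1.2571 -0.6417  8.7055] 23.625
```

The collar has seated at exactly the grip height (0.0949), so I release and back off.

Run:
```python
from h import *
hand.set_gripper(.05);robot.wait(.3)
p=sensors.read_ee_pos()
robot.move_straight([.5578,.1806,.24],velocity=.1)
robot.wait(.3);T=tcp();b=get_image("wrist")
robot.move_straight([.5578,.02,.26],velocity=.2);robot.wait(.2)
s=get_image("scene");T5=tcp();cv2.imwrite("pics/scene5.png",s)
cv2.imwrite("pics/c5.png",np.hstack([cv2.resize(b[120:290,215:325],(259,400),interpolation=2),cv2.resize(s[140:310,130:370],(541,400),interpolation=2)]))
C=cam("wrist",T);h=cv2.cvtColor(b,cv2.COLOR_BGR2HSV);m=(((h[...,0]<7)|(h[...,0]>172))&(h[...,1]>120)).astype(np.uint8)*255
m[:150]=0;m[210:]=0;m[:,:240]=0;m[:,290:]=0
for x in blobs(m):print("red",x[:2],onplane(x[0],*C,.1)[0])
for x in blobs(mask(b,"blue")):
    if 230<x[0][0]<300:print("blue",x[:2])
print(sensors.read_clock())
```

```text
red ((np.float64(264.2), np.float64(183.4)), 635) [0.5573 0.1808 0.1   ]
blue ((np.float64(264.7), np.float64(260.8)), 618)
27.5083
```

View pics/c5.png

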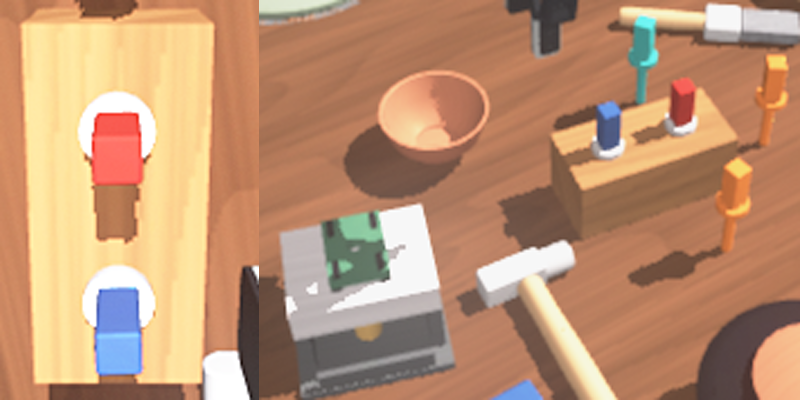

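The red drift stands upright with its collar flat on the rack. Its axis is within about 1 mm of where it started, and blue hasn't moved. The brass sleeve is in the tray and the gripper is clear, so I hand in.

```bash
python3 -c "
from bench import *
print(robot.finish_job(),sensors.read_clock())"
```

```text
the job is handed in; nothing more can be done
the job is handed in; nothing more can be done
```

The sleeve is in the tray and the red drift is back in its rack hole. I handed the job in shortly after 27.5 s on the robot's clock, against the limit of 61 s; no verdict is reported.

- **Getting the drift:** I gripped the red drift just above its collar and lifted it out. It stayed upright and did not slip.
- **Pushing the sleeve:** The rod found the guide hole on the first touch, about 3.5 mm off the bore axis along the bracket's -x. The force readings taken after each step were about 6–9 N vertical and at most 2.5 N sideways. At 42 mm depth the force fell back to the drift's own weight, so the sleeve had dropped.
- **Putting it back:** The collar met the rack at the same height as at the grasp (TCP z 0.0949 m), with a touch of about 9 N.

**Last checks:**
- **Red drift:** It stands upright on its collar, within about 1 mm of where it started.
- **Sleeve:** It shows low in the tray under the bracket. The sight line to its lower edge fits only the tray floor, about 28 mm from the bore axis. I did not measure whether it lies flat or stands, since the bracket hides most of it.
- **Other things:** Blue and the rest of the bench look unmoved, judged by eye except for blue, and the gripper was clear.

No check failed. The one disagreement was a rough top-camera reading of the red handle, about 6 mm off the wrist view. I went with the wrist view, which agreed with the two-view triangulation.

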